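# Start the drying timers in order

## Task

Start the drying timers for the fresh clay pieces, the longest first: with the fingertips, tap the timer with the red cap, then the yellow one, then the blue one, each lightly and straight down until the cap is all the way in. Only touch the timers, do not lift them or push them along, and leave everything else on the counter where it is.

Things in the scene. Friction and masses are not known exactly. Their poses are not given: they have to be found in the camera images.
- red_timer: round white tap timer with a red cap on top, loose on the counter, about 0.3 kg, rubber foot; housing 62 mm across and 36 mm high; origin at the centre of its underside, z up, its dark display looks along -x
- red_top (a point): centre of the top face of the red cap (flat disc, 41 mm across), 54 mm above the timer's underside while up; moves with the cap; the coloured pad sits on a rubber cushion (5 N/mm, up to 4 mm) and springs back level when let go; z up
- red_cap (a joint): how far the red cap is pressed down, m: 0 up (as it starts), 0.007 fully down. It yields at about 3 N and then meets a hard stop, needs no speed, stays where it is left (no spring), and its top stands 11 mm proud of the housing when fully down (7 mm with the cushion squeezed flat); the timer is running from 0.005 on
- yellow_timer: round white tap timer with a yellow cap on top, loose on the counter, about 0.3 kg, rubber foot; housing 62 mm across and 36 mm high; origin at the centre of its underside, z up, its dark display looks along -x
- yellow_top (a point): centre of the top face of the yellow cap (flat disc, 41 mm across), 54 mm above the timer's underside while up; moves with the cap; the coloured pad sits on a rubber cushion (5 N/mm, up to 4 mm) and springs back level when let go; z up
- yellow_cap (a joint): how far the yellow cap is pressed down, m: 0 up (as it starts), 0.007 fully down. It yields at about 3 N and then meets a hard stop, needs no speed, stays where it is left (no spring), and its top stands 11 mm proud of the housing when fully down (7 mm with the cushion squeezed flat); the timer is running from 0.005 on
- blue_timer: round white tap timer with a blue cap on top, loose on the counter, about 0.3 kg, rubber foot; housing 62 mm across and 36 mm high; origin at the centre of its underside, z up, its dark display looks along -x
- blue_top (a point): centre of the top face of the blue cap (flat disc, 41 mm across), 54 mm above the timer's underside while up; moves with the cap; the coloured pad sits on a rubber cushion (5 N/mm, up to 4 mm) and springs back level when let go; z up
- blue_cap (a joint): how far the blue cap is pressed down, m: 0 up (as it starts), 0.007 fully down. It yields at about 3 N and then meets a hard stop, needs no speed, stays where it is left (no spring), and its top stands 11 mm proud of the housing when fully down (7 mm with the cushion squeezed flat); the timer is running from 0.005 on
- skull: small modelled clay skull, 83x56x59 mm; a bystander, loose; origin at the centre of its underside
- pinch_pot: small pale clay pinch pot, 64 mm across, 38 mm high; a bystander, loose; origin at the centre of its underside
- lump: pale lump of clay, 36x52x20 mm; a bystander, loose; origin at the centre of its underside
- slip_pot: squat white pot of slip, 67 mm across, 34 mm high; a bystander, loose; origin at the centre of its underside
- tape: roll of masking tape lying flat, 96 mm across, 25 mm high; a bystander, loose; origin at the centre of its underside
- loop_tool: brown loop tool lying flat, 177 mm long, 10 mm high; a bystander, loose; origin at the centre of its underside
- bowl: green bowl, 125 mm across, 69 mm high; a bystander, loose; origin at the centre of its underside
Mind the look-alikes: they are no part of the job. Leave any purple look-alike of the red_timer alone.

How it is judged:
On the way, in this order (a step that is already met when the one before it is completed fails the run):
1. the red cap is pressed in by the fingers (5 mm or more of its 7 mm) (value of joint red_cap above 0.005 m and contact force between the fingers and red_timer above 0.2 N), for 0.02 s.
2. the yellow cap is pressed in by the fingers (5 mm or more of its 7 mm) (value of joint yellow_cap above 0.005 m and contact force between the fingers and yellow_timer above 0.2 N), for 0.02 s.
3. the blue cap is pressed in by the fingers (5 mm or more of its 7 mm) (value of joint blue_cap above 0.005 m and contact force between the fingers and blue_timer above 0.2 N), for 0.02 s.
At the end, for the whole second after the job is handed in: All three caps are at least 5 mm down; each timer stands upright (within 0.05 rad), at rest, within 20 mm of where it was; every bystander is within 15 mm of where it was (value of joint each of red_cap, yellow_cap, blue_cap above 0.005 m and distance of each of red_timer, yellow_timer, blue_timer from where it was at the start of the episode below 0.02 m and angle between each of red_timer, yellow_timer, blue_timer's own z axis and vertical below 0.05 rad and linear speed of each of red_timer, yellow_timer, blue_timer below 0.01 m/s and distance of each of skull, pinch_pot, lump, slip_pot, tape, loop_tool, bowl from where it was at the start of the episode below 0.015 m); the robot touches nothing.
It fails at once if a cap is pressed out of turn (yellow before the red timer runs, or blue before the yellow one) ((value of joint yellow_cap above 0.0025 m and value of joint red_cap below 0.005 m) or (value of joint blue_cap above 0.0025 m and value of joint yellow_cap below 0.005 m)).
It fails at once if a timer is lifted off the counter (height (world z) of any of red_timer, yellow_timer, blue_timer above 0.008 m).
It fails at once if a timer is pushed more than 20 mm from its place or tipped (distance of any of red_timer, yellow_timer, blue_timer from where it was at the start of the episode above 0.02 m or angle between any of red_timer, yellow_timer, blue_timer's own z axis and vertical above 0.25 rad).
It fails at once if a timer is pressed harder than 35 N (contact force between the fingers and red_timer above 35 N or contact force between the fingers and yellow_timer above 35 N or contact force between the fingers and blue_timer above 35 N).
It fails at once if a bystander is lifted or shifted by more than 15 mm (distance of any of skull, pinch_pot, lump, slip_pot, tape, loop_tool, bowl from where it was at the start of the episode above 0.015 m).
It also fails if it takes over 48 s, if anything falls off the work surface, if the arm or the gripper's body presses on something with over 40 N, if the wrist force passes 120 N, or if a joint passes its speed limit or range.

## Robot

A 6-joint arm with a two-finger parallel gripper is mounted at the origin on a cart in front of the work surface, level with it; the furniture and walls round the work are solid. World frame = base frame: x ahead of the robot, y to its left, z up, the work surface at z = 0. Lengths are in m, angles in rad, forces in N, time in s.
With the tool pointing down it reaches from about 0.375 to 0.9 m from the base axis. Payload 3.1 kg.
Tool frame: the origin (TCP) lies between the finger pads; the fingertips stand 17 mm ahead of it and the grasp point (between the pads) lies 2 mm behind it (robot.nose_length is the distance from the TCP to the fingertips, in m); z points along the fingers, y is the line along which they close (so a half turn about z gives the same grasp; the last joint's range is limited). The gripper opens to 87 mm and grips with 3 to 60 N. Pads are 19 mm wide; open, the fingers measure 117 mm over their backs; the gripper's body (75 mm by 190 mm) begins 51 mm behind the grasp point.
Start: joints at [-1.375, 0.527, 1.433, -0, 1.181, -0.178], TCP at [0.228, -0.582, 0.24] pointing down, gripper open.
Joint ranges: [-3.08, 3.08], [-0.75, 2.2], [0.22, 2.44], [-1.43, 4.57], [0, 2.65], [-2.85, 2.85]. Speed limits (rad/s): [2.79, 2.79, 3.14, 3.14, 3.14, 3.14].

## Interface

Orientations are given as a unit quaternion [x, y, z, w].
In Python, from rig import robot, cams gives the robot as it stands.
- The arm moves only by the shell command python3 -m pendant 'ROWS' [FORCE]. ROWS is JSON, a list of rows, each an object with "jaw": the opening, from 0 (shut) to 1 (fully open); "linear": the shift along the tool's x, y, z in cm, a list of three; "twist": the turn about the tool's z in degrees. A call has 1 to 12 rows; each row shifts and turns the commanded pose from where the row before left it, along the tool's axes as they then stand; what a row does not reach is not made up. A row lasts 1/12 s, in which the tool goes at most 41.7 mm and 7.16 degrees, less where a joint would pass 70% of its speed; a pose out of reach is approached as far as the arm can. A call is refused whole if a number of a shift passes 4.17 or a number of a turn 7.16, either way. A call with a gripper value outside its range is refused whole. The fingers move at their own pace and stop on an object; FORCE is the grip in N (left out, the last holds). Time passes only in rows, so rows that do not move let the fingers close. It gives the time, the measured TCP pose, the force, the opening and the grip force at its end, in the units of the state.
- robot.get_obs(): the state, without advancing time (a new reading comes with each control period).
- cams.camera(name): name is "scene" or "top"; returns a dict with "color" (384x512x3 uint8, blue, green, red), "depth" (384x512 float32, m along the optical axis (not along the pixel's ray), 0 where there is no reading), "fov_y" (degrees; the focal length in pixels is half the picture's height over the tangent of half this angle, whatever the lens; pixels are square), "cx", "cy" (the principal point, pixels), "view" (4x4, takes a point from world to camera coordinates). Camera axes: x right, y down, z forward; pixel columns grow to the right and rows downward; lengths in m; the calibration is good to about 2 mm. A picture is of the moment at which its call begins.
- robot.hand_in(): hands the job in; it is judged then, once.
The state is a dict: "time": time; "q": joint angles; "joint_velocities": joint speeds; "joint_torque": joint torques, N m; "position": TCP position; "tool_rot": TCP orientation; "ft_force": force on the tool from outside, world axes, zero at the start; "moment": the same for the moment, N m; "grip_width": finger opening in m; "grip_force": force on a finger pad.
Only numpy, scipy, OpenCV 4.12 (cv2) and the standard library are available. Lean on these libraries where they do the work, as an engineer would, in place of code of your own. Each camera call takes 0.05 s, during which the arm holds its last target. There are 200 camera calls.

## Working session

There is one attempt and no reset: what is moved stays moved. The work goes in short steps, Python scripts to look and compute and a shell command to move; the robot and the scene stay as the last step left them, time stands still between calls to the robot, and variables do not carry over. Pictures are saved under pics/ and viewed, at most 10 in all, crops included, and the job is handed in when it is done.

```bash
mkdir -p pics; cat > h.py <<'E'
import numpy as np, cv2
from rig import robot, cams
def K(c): return c["color"].shape[0]/2/np.tan(np.radians(c["fov_y"])/2)
def ray(c,u,v):
    V=np.array(c["view"]);R=V[:3,:3];o=-R.T@V[:3,3]
    return o,R.T@np.array([(u-c["cx"])/K(c),(v-c["cy"])/K(c),1])
def plane(c,u,v,z):
    o,d=ray(c,u,v);return o+d*(z-o[2])/d[2]
def deep(c,u,v):
    o,d=ray(c,u,v);return o+d*c["depth"][int(round(v)),int(round(u))]
def proj(c,p):
    q=np.array(c["view"])@np.append(p,1);return q[0]/q[2]*K(c)+c["cx"],q[1]/q[2]*K(c)+c["cy"]
E
python3 - <<'E'
from h import *
for n in("scene","top"):
    c=cams.camera(n);cv2.imwrite(f"pics/{n}0.png",c["color"]);print(n,np.round(ray(c,c["cx"],c["cy"]),3).tolist())
o=robot.get_obs();print({k:np.round(v,3).tolist() for k,v in o.items()},robot.nose_length)
E
```

```text
scene [[-0.374, -0.699, 0.906], [0.664, 0.401, -0.631]]
top [[0.232, -0.153, 1.466], [0.186, -0.004, -0.982]]
{'time': 0.1, 'q': [-1.375, 0.528, 1.434, 0.0, 1.181, -0.179], 'joint_velocities': [-0.001, -0.001, -0.002, 0.001, -0.002, -0.001], 'joint_torque': [0.0, -44.099, -17.715, 0.063, 0.053, -0.0], 'position': [0.228, -0.581, 0.239], 'tool_rot': [0.983, 0.186, 0.0, -0.001], 'ft_force': [0.176, -0.194, 0.103], 'moment': [0.014, 0.014, -0.042], 'grip_force': 0.0, 'grip_width': 0.087} 0.017
```

View pics/scene0.png

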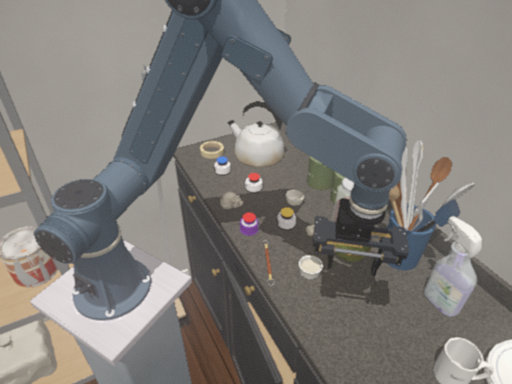

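View pics/top0.png

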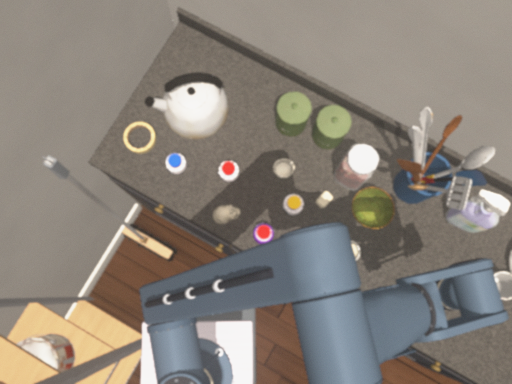

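Scene view: the white-housed red timer is at (254,181), yellow at (287,215) and blue at (222,163). In the top view they are at (229,169), (293,204) and (176,161).

What could be mistaken for the red timer:
- White housing with red cap, top (229,169): this is the target.
- Purple housing with red cap, top (264,232): the look-alike, to be left alone.

Yellow and blue have one candidate each. The yellow-green bowl at (373,207) is not a timer.

```bash
cat > m.py <<'E'
from h import *
H={"red":[(0,6),(174,180)],"yellow":[(18,30)],"blue":[(100,118)]}
G={"top":{"red":(229,169),"yellow":(293,204),"blue":(176,161),"purple":(264,232)},"scene":{"red":(254,178),"yellow":(288,212),"blue":(222,161),"purple":(249,217)}}
def cap(c,name,guess):
    h=cv2.cvtColor(c["color"],cv2.COLOR_BGR2HSV);m=np.zeros(h.shape[:2],np.uint8)
    for a,b in H["red" if name=="purple" else name]: m|=cv2.inRange(h,(a,130,70),(b,255,255))
    n,l,s,ce=cv2.connectedComponentsWithStats(m)
    ok=[i for i in range(1,n) if s[i,4]>20 and np.hypot(*(ce[i]-guess))<14]
    if not ok:return None
    i=max(ok,key=lambda i:s[i,4]);return ce[i],s[i]
def tri(c1,p1,c2,p2):
    o1,d1=ray(c1,*p1);o2,d2=ray(c2,*p2)
    t=np.linalg.lstsq(np.c_[d1,-d2],o2-o1,rcond=None)[0]
    a,b=o1+d1*t[0],o2+d2*t[1];return (a+b)/2,np.linalg.norm(a-b)
if __name__=="__main__":
    T=cams.camera("top");S=cams.camera("scene")
    for n in G["top"]:
        a=cap(T,n,G["top"][n]);b=cap(S,n,G["scene"][n])
        if a is None or b is None: print(n,a,b);continue
        p,e=tri(T,a[0],S,b[0])
        print(n,a[0].round(1),a[1][2:],b[0].round(1),b[1][2:],"tri",p.round(4),"gap",round(e,4),"planeT",plane(T,*a[0],.054).round(4),"planeS",plane(S,*b[0],.054).round(4),"depth",deep(T,*a[0]).round(4))
    # heights of the tall neighbours (depth), top view
    for n,uv in dict(kettle=(197,105),knob=(191,90),skull=(227,214),pinch=(284,168),lump=(324,199),bowl=(372,192),bottle=(364,160),tape=(128,137)).items(): print(n,deep(T,*uv).round(3))
    cv2.imwrite("pics/crop.png",np.hstack([cv2.resize(T["color"][130:250,150:310],None,fx=2.5,fy=2.5,interpolation=2),cv2.resize(S["color"][140:260,195:355],None,fx=2.5,fy=2.5,interpolation=2)]))
E
python3 m.py
```

```text
red [228.  167.9] [ 11  13 110] [253.6 176.4] [11  8 69] tri [ 0.596  -0.0941  0.0514] gap 0.0003 planeT [ 0.5955 -0.0943  0.054 ] planeS [ 0.5929 -0.0958  0.054 ] depth [ 0.5956 -0.0943  0.0536]
yellow [293.8 202.1] [ 13  13 125] [286.7 211.9] [12 10 90] tri [ 0.491  -0.2875  0.0509] gap 0.0002 planeT [ 0.4905 -0.2873  0.054 ] planeS [ 0.4878 -0.2889  0.054 ] depth [ 0.4899 -0.287   0.057 ]
blue [174.3 160.1] [ 11  12 103] [221.6 159.7] [10  7 50] tri [0.6209 0.0662 0.0514] gap 0.0005 planeT [0.6204 0.0656 0.054 ] planeS [0.6177 0.0641 0.054 ] depth [0.6211 0.066  0.0515]
purple [263.3 231.1] [ 13  13 127] [248.9 216.6] [ 13  10 101] tri [ 0.4055 -0.1964  0.052 ] gap 0.001 planeT [ 0.4056 -0.1967  0.054 ] planeS [ 0.4033 -0.1972  0.054 ] depth [ 0.4054 -0.1967  0.0555]
kettle [ 0.767 -0.007  0.121]
knob [0.802 0.008 0.148]
skull [ 0.457 -0.091  0.055]
pinch [ 0.606 -0.264  0.006]
lump [ 0.506 -0.382  0.018]
bowl [ 0.522 -0.522  0.04 ]
bottle [ 0.581 -0.467  0.187]
tape [0.71  0.219 0.003]
```

View pics/crop.png

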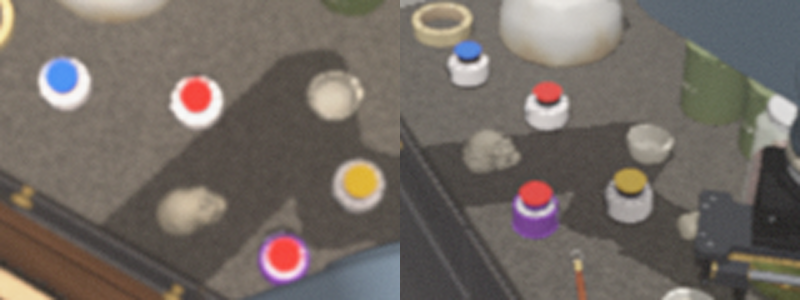

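The crop confirms it: red on the white housing (crop left 197,97) is the target, and red on the purple housing (285,255) is the look-alike. Triangulated heights of about 51–54 mm agree with the given 54 mm. Next I'll work out the tool-frame shift and the body's clearance.

```bash
cat > d.py <<'E'
from h import *
import sys
from scipy.spatial.transform import Rotation as Ro
P=dict(red=(.5955,-.0943),yellow=(.490,-.2873),blue=(.6205,.0658))
def delta(n,tip):
    o=robot.get_obs();R=Ro.from_quat(o["tool_rot"]).as_matrix()
    t=np.array([*P[n],tip+robot.nose_length]);d=R.T@(t-o["position"])
    print("t",round(o["time"],2),"pos",np.round(o["position"],4),"yaw(x axis)",np.degrees(np.arctan2(R[1,0],R[0,0])).round(1),"delta cm",(d*100).round(2),"F",np.round(o["ft_force"],1),"w",round(o["grip_width"],4))
if __name__=="__main__": delta(sys.argv[1],float(sys.argv[2]))
E
python3 d.py red .10; python3 - <<'E'
from d import *
c=cams.camera("top");v,u=np.mgrid[:384,:512];z=c["depth"];k=K(c)
V=np.array(c["view"]);X=np.stack([(u-c["cx"])/k*z,(v-c["cy"])/k*z,z],-1).reshape(-1,3)[(z>0).ravel()]
W=(X-V[:3,3])@V[:3,:3]
for n,p in P.items():
    for yaw in(21.4,0,-25,45):
        a=np.radians(yaw);q=W[:,:2]-p;x=q@[np.cos(a),np.sin(a)];y=q@[np.sin(a),-np.cos(a)]
        s=(abs(x)<.055)&(abs(y)<.11)&(W[:,2]<.22);print(n,yaw,"max z under body",W[s,2].max().round(3))
E
```

```text
t 0.2 pos [ 0.2282 -0.5814  0.2389] yaw(x axis) 21.4 delta cm [ 51.98 -31.92  12.25] F [ 0.5 -1.2 -0.7] w 0.0871
red 21.4 max z under body 0.062
red 0 max z under body 0.062
red -25 max z under body 0.062
red 45 max z under body 0.062
yellow 21.4 max z under body 0.06
yellow 0 max z under body 0.06
yellow -25 max z under body 0.06
yellow 45 max z under body 0.06
blue 21.4 max z under body 0.065
blue 0 max z under body 0.061
blue -25 max z under body 0.061
blue 45 max z under body 0.105
```

Clear at the current yaw, so I'll shut the jaw and go over red, still high.

```bash
python3 -m pendant '[{"jaw":0,"linear":[2.6,-1.6,0],"twist":0},{"jaw":0,"linear":[2.6,-1.6,0],"twist":0},{"jaw":0,"linear":[2.6,-1.6,0],"twist":0},{"jaw":0,"linear":[2.6,-1.6,0],"twist":0},{"jaw":0,"linear":[2.6,-1.6,0],"twist":0},{"jaw":0,"linear":[2.6,-1.6,0],"twist":0},{"jaw":0,"linear":[2.6,-1.6,0],"twist":0},{"jaw":0,"linear":[2.6,-1.6,0],"twist":0},{"jaw":0,"linear":[2.6,-1.6,0],"twist":0},{"jaw":0,"linear":[2.6,-1.6,0],"twist":0}]' 10 && python3 -m pendant '[{"jaw":0,"linear":[2.6,-1.6,0],"twist":0},{"jaw":0,"linear":[2.6,-1.6,0],"twist":0},{"jaw":0,"linear":[2.6,-1.6,0],"twist":0},{"jaw":0,"linear":[2.6,-1.6,0],"twist":0},{"jaw":0,"linear":[2.6,-1.6,0],"twist":0},{"jaw":0,"linear":[2.6,-1.6,0],"twist":0},{"jaw":0,"linear":[2.6,-1.6,0],"twist":0},{"jaw":0,"linear":[2.6,-1.6,0],"twist":0},{"jaw":0,"linear":[2.6,-1.6,0],"twist":0},{"jaw":0,"linear":[2.6,-1.6,0],"twist":0},{"jaw":0,"linear":[0,0,0],"twist":0},{"jaw":0,"linear":[0,0,0],"twist":0}]'; python3 d.py red .10
```

```text
time: 1.08
position: [0.4125, -0.3366, 0.2396]
tool_rot: [0.983, 0.186, 0.0, 0.0]
ft_force: [-0.3, -0.6, 0.6]
grip_width: 0.0283
grip_force: 0.0
time: 2.08
position: [0.596, -0.0926, 0.2393]
tool_rot: [0.982, 0.187, -0.0, 0.0]
ft_force: [1.3, -0.4, 0.6]
grip_width: 0.0007
grip_force: 0.0
t 2.08 pos [ 0.596  -0.0926  0.2393] yaw(x axis) 21.6 delta cm [-0.1   0.14 12.23] F [ 1.3 -0.4  0.6] w 0.0007
```

```bash
python3 -m pendant '[{"jaw":0,"linear":[-0.1,0.15,3],"twist":0},{"jaw":0,"linear":[0,0,3],"twist":0},{"jaw":0,"linear":[0,0,3],"twist":0},{"jaw":0,"linear":[0,0,3],"twist":0},{"jaw":0,"linear":[0,0,2],"twist":0},{"jaw":0,"linear":[0,0,1.5],"twist":0},{"jaw":0,"linear":[0,0,0],"twist":0},{"jaw":0,"linear":[0,0,0],"twist":0}]'; python3 d.py red .043; python3 - <<'E'
from h import *
S=cams.camera("scene");T=cams.camera("top")
o=robot.get_obs();tip=o["position"]-[0,0,.017]
print(proj(S,tip),proj(T,tip))
cv2.imwrite("pics/a.png",np.hstack([cv2.resize(S["color"][120:220,200:300],None,fx=4,fy=4,interpolation=2),cv2.resize(T["color"][110:210,180:280],None,fx=4,fy=4,interpolation=2)]))
E
```

```text
time: 2.75
position: [0.594, -0.0967, 0.0839]
tool_rot: [0.983, 0.185, -0.001, -0.001]
ft_force: [-0.0, 0.5, 0.7]
grip_width: 0.0005
grip_force: 0.0
t 2.75 pos [ 0.594  -0.0967  0.0839] yaw(x axis) 21.3 delta cm [ 0.23 -0.16  2.39] F [-0.   0.5  0.7] w 0.0005
(np.float64(254.17928036508886), np.float64(172.8671200064139)) (np.float64(228.6337011119078), np.float64(166.53907671155955))
```

View pics/a.png

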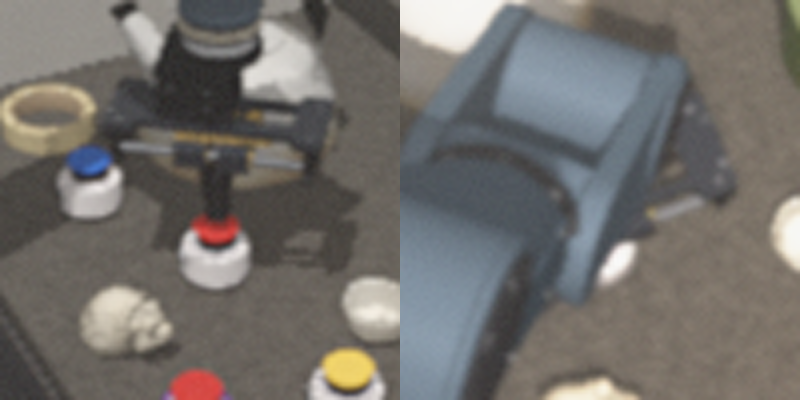

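The fingers are centred over the red cap (crop 216,215), 13 mm above it. I'll press slowly.

```bash
python3 -m pendant '[{"jaw":0,"linear":[0.1,-0.1,0.4],"twist":0},{"jaw":0,"linear":[0,0,0.4],"twist":0},{"jaw":0,"linear":[0,0,0.3],"twist":0},{"jaw":0,"linear":[0,0,0.2],"twist":0},{"jaw":0,"linear":[0,0,0.2],"twist":0},{"jaw":0,"linear":[0,0,0.2],"twist":0},{"jaw":0,"linear":[0,0,0.1],"twist":0},{"jaw":0,"linear":[0,0,0],"twist":0},{"jaw":0,"linear":[0,0,0],"twist":0}]'; python3 d.py red .043
```

```text
time: 3.6
position: [0.5956, -0.0944, 0.0666]
tool_rot: [0.983, 0.186, -0.0, -0.0]
ft_force: [-0.4, 0.7, 1.6]
grip_width: 0.001
grip_force: 1.0
t 3.6 pos [ 0.5956 -0.0944  0.0666] yaw(x axis) 21.4 delta cm [-0.01 -0.02  0.66] F [-0.4  0.7  1.6] w 0.001
```

```bash
python3 -m pendant '[{"jaw":0,"linear":[0,0,0.1],"twist":0},{"jaw":0,"linear":[0,0,0.1],"twist":0},{"jaw":0,"linear":[0,0,0.1],"twist":0},{"jaw":0,"linear":[0,0,0],"twist":0},{"jaw":0,"linear":[0,0,0],"twist":0}]'; python3 d.py red .043
```

```text
time: 4.02
position: [0.5957, -0.0944, 0.0637]
tool_rot: [0.983, 0.186, 0.0, -0.0]
ft_force: [-0.8, 1.0, 3.5]
grip_width: 0.0002
grip_force: 1.9
t 4.02 pos [ 0.5957 -0.0944  0.0637] yaw(x axis) 21.4 delta cm [-0.01 -0.02  0.37] F [-0.8  1.   3.5] w 0.0002
```

```bash
python3 -m pendant '[{"jaw":0,"linear":[0,0,0.1],"twist":0},{"jaw":0,"linear":[0,0,0.05],"twist":0},{"jaw":0,"linear":[0,0,0],"twist":0},{"jaw":0,"linear":[0,0,0],"twist":0}]'; python3 d.py red .043
```

```text
time: 4.35
position: [0.5957, -0.0944, 0.0628]
tool_rot: [0.983, 0.186, 0.0, 0.0]
ft_force: [-2.0, 0.9, 8.1]
grip_width: 0.0001
grip_force: 4.0
t 4.35 pos [ 0.5957 -0.0944  0.0628] yaw(x axis) 21.4 delta cm [-0.01 -0.02  0.28] F [-2.   0.9  8.1] w 0.0001
```

8 N is past the 3 N yield with the tip at 46 mm, so red is fully down. I'll lift and check it with the camera once the arm is clear.

```bash
python3 -m pendant '[{"jaw":0,"linear":[0,0,-0.5],"twist":0},{"jaw":0,"linear":[0,0,-1.5],"twist":0},{"jaw":0,"linear":[0,0,-3],"twist":0},{"jaw":0,"linear":[0,0,-3],"twist":0},{"jaw":0,"linear":[0,0,0],"twist":0},{"jaw":0,"linear":[0,0,0],"twist":0}]'; python3 d.py yellow .07
```

```text
time: 4.85
position: [0.597, -0.0951, 0.1437]
tool_rot: [0.983, 0.186, 0.002, 0.001]
ft_force: [0.3, 0.2, -0.2]
grip_width: 0.0006
grip_force: 0.0
t 4.85 pos [ 0.597  -0.0951  0.1437] yaw(x axis) 21.4 delta cm [-17.    13.97   5.66] F [ 0.3  0.2 -0.2] w 0.0006
```

```bash
python3 -m pendant '[{"jaw":0,"linear":[-2.4,2,0],"twist":0},{"jaw":0,"linear":[-2.4,2,0],"twist":0},{"jaw":0,"linear":[-2.4,2,0],"twist":0},{"jaw":0,"linear":[-2.4,2,0],"twist":0},{"jaw":0,"linear":[-2.4,2,0],"twist":0},{"jaw":0,"linear":[-2.4,2,0],"twist":0},{"jaw":0,"linear":[-2.4,2,0],"twist":0},{"jaw":0,"linear":[-0.2,0,2],"twist":0},{"jaw":0,"linear":[0,0,2],"twist":0},{"jaw":0,"linear":[0,0,1.5],"twist":0},{"jaw":0,"linear":[0,0,0],"twist":0},{"jaw":0,"linear":[0,0,0],"twist":0}]'; python3 d.py yellow .043; python3 - <<'E'
from m import *
S=cams.camera("scene");T=cams.camera("top")
a=cap(T,"red",G["top"]["red"]);b=cap(S,"red",G["scene"]["red"])
print(a,b)
if a and b:print(tri(T,a[0],S,b[0]))
if b:print(plane(S,*b[0],.047))
cv2.imwrite("pics/b.png",np.hstack([cv2.resize(S["color"][140:240,220:320],None,fx=4,fy=4,interpolation=2),cv2.resize(T["color"][140:240,220:320],None,fx=4,fy=4,interpolation=2)]))
E
```

```text
time: 5.85
position: [0.4873, -0.286, 0.0851]
tool_rot: [0.983, 0.186, -0.001, -0.002]
ft_force: [0.3, 0.7, 0.3]
grip_width: 0.0007
grip_force: 0.0
t 5.85 pos [ 0.4873 -0.286   0.0851] yaw(x axis) 21.4 delta cm [0.21 0.23 2.51] F [0.3 0.7 0.3] w 0.0007
None (array([253.36507937, 177.6031746 ]), array([248, 174,  11,   8,  63], dtype=int32))
[ 0.59451865 -0.09409834  0.047     ]
```

View pics/b.png

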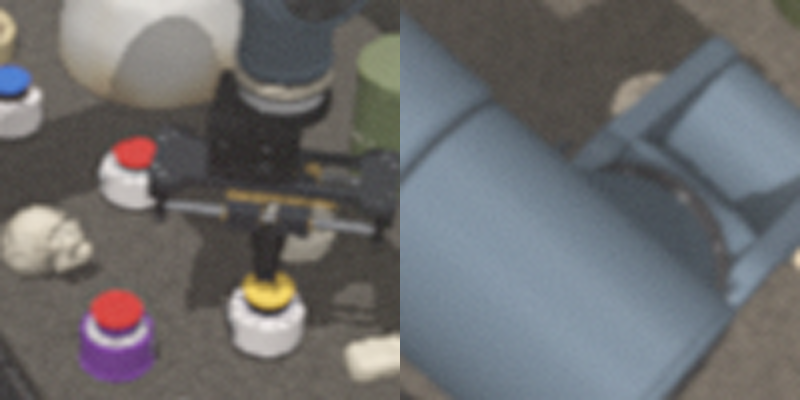

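Red (crop 137,152) sits low on its housing and hasn't moved. The fingers are over the yellow cap (268,275), so I'll press yellow.

```bash
python3 -m pendant '[{"jaw":0,"linear":[0.1,0.1,0.4],"twist":0},{"jaw":0,"linear":[0,0.1,0.4],"twist":0},{"jaw":0,"linear":[0,0,0.3],"twist":0},{"jaw":0,"linear":[0,0,0.2],"twist":0},{"jaw":0,"linear":[0,0,0.2],"twist":0},{"jaw":0,"linear":[0,0,0.2],"twist":0},{"jaw":0,"linear":[0,0,0.2],"twist":0},{"jaw":0,"linear":[0,0,0.1],"twist":0},{"jaw":0,"linear":[0,0,0],"twist":0},{"jaw":0,"linear":[0,0,0],"twist":0}]'; python3 d.py yellow .043
```

```text
time: 6.78
position: [0.4902, -0.2883, 0.0671]
tool_rot: [0.983, 0.186, 0.0, -0.0]
ft_force: [-0.2, 0.7, 3.0]
grip_width: 0.0007
grip_force: 1.0
t 6.78 pos [ 0.4902 -0.2883  0.0671] yaw(x axis) 21.4 delta cm [ 0.02 -0.11  0.71] F [-0.2  0.7  3. ] w 0.0007
```

```bash
python3 -m pendant '[{"jaw":0,"linear":[0,0,0.1],"twist":0},{"jaw":0,"linear":[0,0,0.1],"twist":0},{"jaw":0,"linear":[0,0,0.1],"twist":0},{"jaw":0,"linear":[0,0,0.1],"twist":0},{"jaw":0,"linear":[0,0,0.05],"twist":0},{"jaw":0,"linear":[0,0,0],"twist":0},{"jaw":0,"linear":[0,0,0],"twist":0}]'; python3 d.py yellow .043
```

```text
time: 7.37
position: [0.4902, -0.2884, 0.063]
tool_rot: [0.983, 0.186, 0.0, 0.0]
ft_force: [-0.7, 1.9, 7.0]
grip_width: 0.0004
grip_force: 3.4
t 7.37 pos [ 0.4902 -0.2884  0.063 ] yaw(x axis) 21.4 delta cm [ 0.02 -0.11  0.3 ] F [-0.7  1.9  7. ] w 0.0004
```

Yellow is at its stop (7 N, tip 46 mm). Next I'll lift and go to blue.

```bash
python3 -m pendant '[{"jaw":0,"linear":[0,0,-0.5],"twist":0},{"jaw":0,"linear":[0,0,-1.5],"twist":0},{"jaw":0,"linear":[0,0,-3],"twist":0},{"jaw":0,"linear":[0,0,-3],"twist":0},{"jaw":0,"linear":[0,0,0],"twist":0},{"jaw":0,"linear":[0,0,0],"twist":0}]'; python3 d.py blue .07
```

```text
time: 7.87
position: [0.4911, -0.2893, 0.1441]
tool_rot: [0.983, 0.186, 0.001, 0.002]
ft_force: [-0.4, 0.8, 0.7]
grip_width: 0.0005
grip_force: 0.0
t 7.87 pos [ 0.4911 -0.2893  0.1441] yaw(x axis) 21.4 delta cm [ 25.   -28.36   5.65] F [-0.4  0.8  0.7] w 0.0005
```

```bash
python3 -m pendant '[{"jaw":0,"linear":[2.5,-2.8,0],"twist":0},{"jaw":0,"linear":[2.5,-2.8,0],"twist":0},{"jaw":0,"linear":[2.5,-2.8,0],"twist":0},{"jaw":0,"linear":[2.5,-2.8,0],"twist":0},{"jaw":0,"linear":[2.5,-2.8,0],"twist":0},{"jaw":0,"linear":[2.5,-2.8,0],"twist":0},{"jaw":0,"linear":[2.5,-2.8,0],"twist":0},{"jaw":0,"linear":[2.5,-2.8,0],"twist":0},{"jaw":0,"linear":[2.5,-2.8,0],"twist":0},{"jaw":0,"linear":[2.5,-2.8,0],"twist":0},{"jaw":0,"linear":[0,-0.4,0],"twist":0},{"jaw":0,"linear":[0,0,0],"twist":0}]' && python3 -m pendant '[{"jaw":0,"linear":[0,0,2],"twist":0},{"jaw":0,"linear":[0,0,2],"twist":0},{"jaw":0,"linear":[0,0,1.5],"twist":0},{"jaw":0,"linear":[0,0,0],"twist":0},{"jaw":0,"linear":[0,0,0],"twist":0}]'; python3 d.py blue .043; python3 - <<'E'
from m import *
S=cams.camera("scene")
cv2.imwrite("pics/c.png",cv2.resize(S["color"][120:240,190:330],None,fx=4,fy=4,interpolation=2))
E
```

```text
time: 8.87
position: [0.6181, 0.0698, 0.1406]
tool_rot: [0.982, 0.188, -0.002, -0.0]
ft_force: [0.2, -1.3, -0.2]
grip_width: 0.0003
grip_force: 0.0
time: 9.28
position: [0.6177, 0.0659, 0.0859]
tool_rot: [0.983, 0.185, -0.002, -0.0]
ft_force: [0.7, 0.4, 0.1]
grip_width: 0.0007
grip_force: 0.0
t 9.28 pos [0.6177 0.0659 0.0859] yaw(x axis) 21.3 delta cm [0.27 0.12 2.59] F [0.7 0.4 0.1] w 0.0007
```

View pics/c.png

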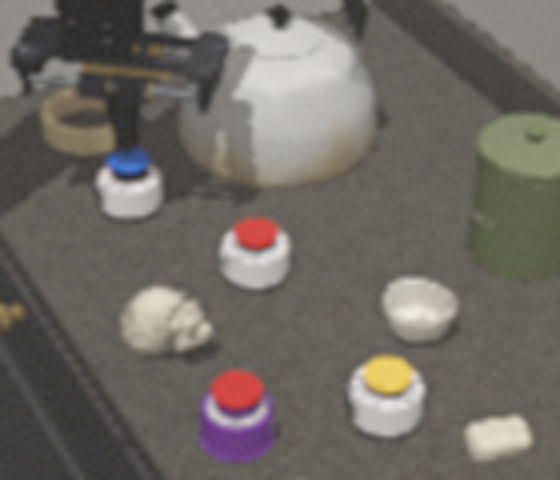

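Red (256,232) and yellow (388,374) are both down and in place. The fingers are over blue (128,155), so I'll press it.

```bash
python3 -m pendant '[{"jaw":0,"linear":[0.1,0,0.4],"twist":0},{"jaw":0,"linear":[0,0,0.4],"twist":0},{"jaw":0,"linear":[0,0,0.3],"twist":0},{"jaw":0,"linear":[0,0,0.2],"twist":0},{"jaw":0,"linear":[0,0,0.2],"twist":0},{"jaw":0,"linear":[0,0,0.2],"twist":0},{"jaw":0,"linear":[0,0,0.2],"twist":0},{"jaw":0,"linear":[0,0,0.1],"twist":0},{"jaw":0,"linear":[0,0,0],"twist":0},{"jaw":0,"linear":[0,0,0],"twist":0}]'; python3 d.py blue .043
```

```text
time: 10.17
position: [0.6202, 0.0677, 0.0677]
tool_rot: [0.983, 0.186, 0.0, 0.0]
ft_force: [-0.3, 0.0, 2.0]
grip_width: 0.0007
grip_force: 1.0
t 10.17 pos [0.6202 0.0677 0.0677] yaw(x axis) 21.4 delta cm [-0.05  0.19  0.77] F [-0.3  0.   2. ] w 0.0007
```

```bash
python3 -m pendant '[{"jaw":0,"linear":[0,0,0.1],"twist":0},{"jaw":0,"linear":[0,0,0.1],"twist":0},{"jaw":0,"linear":[0,0,0.1],"twist":0},{"jaw":0,"linear":[0,0,0.1],"twist":0},{"jaw":0,"linear":[0,0,0.1],"twist":0},{"jaw":0,"linear":[0,0,0],"twist":0},{"jaw":0,"linear":[0,0,0],"twist":0}]'; python3 d.py blue .043
```

```text
time: 10.75
position: [0.6202, 0.0677, 0.0631]
tool_rot: [0.983, 0.186, 0.0, 0.0]
ft_force: [-1.5, 1.1, 6.7]
grip_width: 0.0008
grip_force: 3.2
t 10.75 pos [0.6202 0.0677 0.0631] yaw(x axis) 21.4 delta cm [-0.04  0.19  0.31] F [-1.5  1.1  6.7] w 0.0008
```

Blue is at its stop. I'll lift, move aside and check.

```bash
python3 -m pendant '[{"jaw":0,"linear":[0,0,-0.5],"twist":0},{"jaw":0,"linear":[0,0,-1.5],"twist":0},{"jaw":0,"linear":[0,0,-3],"twist":0},{"jaw":0,"linear":[0,0,-4],"twist":0},{"jaw":0,"linear":[0,0,-4],"twist":0},{"jaw":0,"linear":[0,0,-4],"twist":0},{"jaw":0,"linear":[0,0,-2],"twist":0},{"jaw":0,"linear":[0,0,0],"twist":0},{"jaw":0,"linear":[0,0,0],"twist":0},{"jaw":0,"linear":[0,0,0],"twist":0}]'; python3 - <<'E'
from m import *
S=cams.camera("scene")
for n,p in dict(red=(.5955,-.0943),yellow=(.490,-.2873),blue=(.6205,.0658)).items():
    b=cap(S,n,G["scene"][n]);print(n,b and (b[0].round(1),plane(S,*b[0],.047).round(4)),proj(S,[*p,.047]))
cv2.imwrite("pics/e.png",cv2.resize(S["color"][110:250,190:340],None,fx=4,fy=4,interpolation=2))
E
```

```text
time: 11.58
position: [0.619, 0.0677, 0.2511]
tool_rot: [0.983, 0.186, -0.001, -0.0]
ft_force: [0.1, 0.2, -0.2]
grip_width: 0.0003
grip_force: 0.0
red (array([253.5, 177.8]), array([ 0.5938, -0.0951,  0.047 ])) (np.float64(253.55523904128083), np.float64(177.48431321882492))
yellow (array([286.5, 213.2]), array([ 0.4893, -0.2881,  0.047 ])) (np.float64(286.4276683861251), np.float64(212.93720084496698))
blue (array([221.7, 161.2]), array([0.6177, 0.0641, 0.047 ])) (np.float64(221.77650919431875), np.float64(160.7636621833159))
```

View pics/e.png

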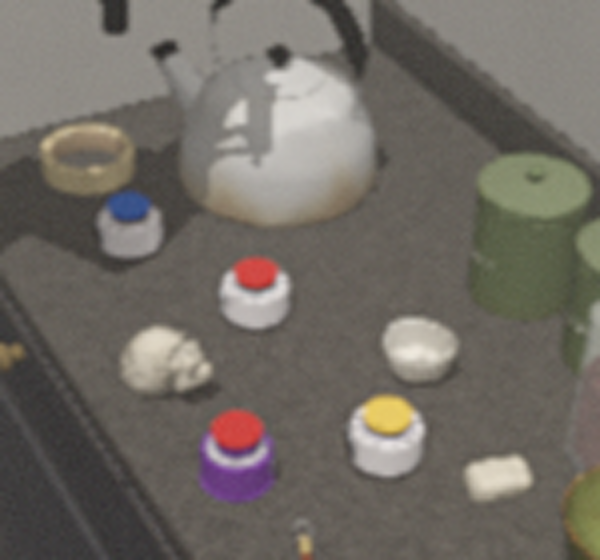

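All three caps (blue 130,206; red 256,272; yellow 388,414) are down, with every timer in place and the arm clear.

```bash
python3 -c "
from rig import robot
print(robot.hand_in())"
```

```text
the job is handed in; nothing more can be done
None
```

I tapped the red, yellow and blue timers in that order until each cap was fully down; the final camera check showed all three timers in place and nothing else disturbed, and I handed the job in at about 12 s (no verdict was returned).

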